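# Shorten the loft ladder's telescopic leg by one hole and hold the lock pin home

### The arm

A 6-joint arm with a two-finger parallel gripper is mounted at the origin on the work surface. World frame = base frame: x ahead of the robot, y to its left, z up, the work surface at z = 0. Lengths are in mm, angles in rad, forces in N, time in s.
With the tool pointing down it reaches from about 350 to 975 mm from the base axis. Payload 7.1 kg.
Tool frame: the origin (TCP) lies midway between the tips of the shut fingers; the grasp point (between the pads) lies 19 mm behind it (ctrl.grip_depth is the distance from the TCP to the grasp point, in mm); z points along the fingers, y is the line along which they close (so a half turn about z gives the same grasp; the last joint's range is limited). The gripper opens to 88 mm and grips with 3 to 60 N. Pads are 20 mm wide; open, the fingers measure 115 mm over their backs; the gripper's body (75 mm by 178 mm) begins 61 mm behind the grasp point.
Start: joints at [-1.144, 0.423, 1.63, -0, 1.089, -0.019], TCP at [269.502, -563.891, 193.875] pointing down, gripper open.
Joint ranges: [-3, 3], [-0.9, 2.11], [0.09, 2.58], [-1.31, 4.45], [0.11, 2.69], [-2.54, 2.54]. Speed limits (rad/s): [2.39, 2.39, 3.01, 3.14, 3.14, 3.14].

### API

Orientations are given as a rotation vector (axis times angle).
In Python, from workcell import ctrl, cams gives the robot as it stands.
- The arm moves only by the tool move_arm, never from a script. Its argument "steps" is a list of rows, each a list of 3 entries, a list of its own where there are three numbers: the shift along the tool's x, y, z in units of 25 mm (1.0 is 25 mm), then the turn about the tool's z in units of 5 degrees (1.0 is 5 degrees), then the closure, from 0 (fully open) to 1 (shut). A call has 1 to 20 rows; each row shifts and turns the commanded pose from where the row before left it, along the tool's axes as they then stand; what a row does not reach is not made up. A row lasts 1/12 s, in which the tool goes at most 41.7 mm and 7.16 degrees, less where a joint would pass 70% of its speed; a pose out of reach is approached as far as the arm can. A call is refused whole if a number of a shift passes 1 or a number of a turn 1, either way. A call with a gripper value outside its range is refused whole. The fingers move at their own pace and stop on an object; the grip force is fixed at half the most. Time passes only in rows, so rows that do not move let the fingers close. It gives the time, the measured TCP pose, the force, the opening and the grip force at its end, in the units of the state.
- ctrl.get_obs(): the state, without advancing time (a new reading comes with each control period).
- cams.get_image(name): name is "side" or "top" or "wrist"; returns a dict with "image" (384x512x3 uint8, red, green, blue), "camera_matrix" (3x3 intrinsics, pixels), "xyz" and "rotation" of the camera in the world; the wrist camera has in their place "mount" (4x4, takes a point from camera to tool coordinates, whose origin is the TCP and whose axes are the flange's). Camera axes: x right, y down, z forward; pixel columns grow to the right and rows downward; lengths in mm; the calibration is good to about 2 mm. A picture is of the moment at which its call begins: read the wrist's pose just before it. There is no depth.
- ctrl.close_job(): hands the job in; it is judged then, once.
Trained networks look in the newest picture that a camera, given by its name, has taken for a name from the list of things; names that differ only in an ending like _2 or _b are one class to them, and where a whole thing is asked for, a point or a joint stands for the part that bears it (a point fixed in the world has none). Each returns a list of dicts, best first, with "p" (0 to 1); they miss things now and then, are a little off and sometimes report something else, mostly with a low value. They report only what shows in the picture. A call takes as long as a camera call.
- cams.boxes_of(camera, thing): "rect" ([centre column, centre row, width, height] in pixels, round what is visible of it).
- cams.cut_out(camera, thing): "pixels" (384x512 bool, what is visible of it) and "rect" ([centre column, centre row, width, height] in pixels, round what is visible of it).
The state is a dict: "t": time; "qpos": joint angles; "qvel": joint speeds; "joint_torque": joint torques, N m; "ee_pos": TCP position; "orientation": TCP orientation; "ft_force": force on the tool from outside, world axes, zero at the start; "moment": the same for the moment, N m; "width": finger opening in mm; "grasp_force": force on a finger pad.
Only numpy, scipy, OpenCV 4.12 (cv2) and the standard library are available. Lean on these libraries where they do the work, as an engineer would, in place of code of your own. Each camera call takes 0.05 s, during which the arm holds its last target. There are 200 camera calls.

### The job

The telescopic leg of the loft ladder lies clamped on the camp table and is one hole too long. Pull its lock plunger up, slide the foot section in towards the clamp to the very next hole and let the pin go fully home in it; finish while still holding the plunger's knob, with the pin home and everything still, so that the leg can be fixed. Leave the breakfast things where they are.

Things in the scene. Friction and masses are not known exactly. Their poses are not given: they have to be found in the camera images.
- leg: Fixed 30 mm square bare metal tube lying across the table, top face 44 mm up, one end held in a locked grey clamp. A row of 10 mm holes 40 mm apart runs along its top. Origin: on the table under the hole the pin starts in; y runs level along the tube towards the clamp, z up. It does not move during the job.
- clamp (a point): Middle of the grey clamp with its locked lever, 44 mm long along the tube, 60 mm wide, 71 mm high; its near face is 143 mm from the first hole. Point at half the tube's height.
- section (a joint): Foot section: grey 38 mm square sleeve round the tube, 270 mm long from plunger axis to rubber sole; its mouth, a black bush, is 27 mm from that axis on the clamp's side. Value in m: slid towards the clamp along y of leg; 0 = first hole, 0.040 = next hole, limits -0.085 and 0.085. Friction 2.5 N when the pin is clear; locked with about 1 mm of play by a pin in a hole.
- plunger (a joint): Upright spring plunger on the section, with an 8 mm round-nosed pin. Value in m: pulled up; 0 = pin home, 9 mm deep in a hole; above 0.009 the pin is clear of the tube; 0.014 = stop. Its spring drives it down, 7 N at 0, 12 N at the stop. Let down between holes, the pin rides on the tube at 0.009 and snaps down over a hole.
- knob: The plunger's black ribbed pull knob, an upright cylinder 30 mm across, gripped from above from any side. Origin on its axis, 82 mm above the table with the pin home; the knob spans 8 mm below to 12 mm above it. Under it are a 20 mm neck, 4 mm high, and the plunger's body, up to 26 mm across, on the section, whose top is 48 mm above the table.
- next_hole (a point): Middle of the next hole, on the tube's top face, 40 mm from the first hole towards the clamp, 44 mm above the table. With the pin home in it the knob is straight above, its origin 82 mm above the table.
- tray: Bystander: white plastic breakfast tray, 300 x 220 x 22 mm, to the left. Origin under its centre.
- spreader: Bystander: steel spreader, 175 mm long, lying in the tray. Origin at its underside near the middle.
- cups: Bystander: two nested grey silicone cups, 68 mm across, 74 mm high together, to the right. Origin under the centre.
- jar: Bystander: screw-capped glass jar, 68 mm across, 95 mm high, beyond the leg. Origin under the centre.

How it is judged:
By the outcome, as a careful person would: the job done as asked, in the order asked, and still so for the second after the job is handed in, while the arm keeps its last pose, push and grip.
It also fails if it takes over 37 s, if anything falls off the work surface, if the arm or the gripper's body presses on something with over 40 N, if the wrist force passes 120 N, or if a joint passes its speed limit or range.

## Working session

There is one attempt and no reset: what is moved stays moved. The work goes in short steps, Python scripts to look and compute and a tool call to move; the robot and the scene stay as the last step left them, time stands still between calls to the robot, and variables do not carry over. Pictures are saved under pics/ and viewed, at most 10 in all, crops included, and the job is handed in when it is done.

Besides the shell and the picture viewer there is one more tool, called as name(argument=value, ...), one argument or row to a line, values as JSON. move_arm: Moves the arm, as the interface text tells. Its arguments: {"type":"object","properties":{"steps":{"type":"array"}},"required":["steps"]}

```bash
mkdir -p pics; cat > h.py <<'E'
import numpy as np, cv2
from workcell import ctrl, cams
from scipy.spatial.transform import Rotation as R
def cam(n):
    o=ctrl.get_obs(); d=cams.get_image(n)
    if n=="wrist":
        T=np.eye(4);T[:3,:3]=R.from_rotvec(o["orientation"]).as_matrix();T[:3,3]=o["ee_pos"]
        M=T@np.array(d["mount"]); return d["image"],np.array(d["camera_matrix"]),M[:3,3],M[:3,:3]
    return d["image"],np.array(d["camera_matrix"]),np.array(d["xyz"]),np.array(d["rotation"])
def ray(c,u,v):
    d=c[3]@np.linalg.solve(c[1],[u,v,1.]); return c[2],d/np.linalg.norm(d)
def atz(c,u,v,z):
    o,d=ray(c,u,v); return o+d*(z-o[2])/d[2]
def tri(rs):
    A=0;b=0
    for o,d in rs:
        P=np.eye(3)-np.outer(d,d);A=A+P;b=b+P@o
    p=np.linalg.solve(A,b); return p,[np.linalg.norm((np.eye(3)-np.outer(d,d))@(p-o)) for o,d in rs]
def proj(c,p):
    q=c[1]@(c[3].T@(np.array(p)-c[2])); return q[:2]/q[2]
E
python3 - <<'E'
from h import *
np.set_printoptions(precision=1,suppress=True)
ims=[];rs=[]
for n in ["side","top"]:
    c=cam(n);ims.append(c[0])
    for t in ["knob","clamp","section","leg","cups","jar"]:
        b=cams.boxes_of(n,t)[:2]
        print(n,t,[(np.array(x["rect"]),round(x["p"],2)) for x in b])
        if t=="knob" and b: rs.append(ray(c,*b[0]["rect"][:2])); print(atz(c,*b[0]["rect"][:2],84))
        if t=="clamp" and b and n=="top": print(atz(c,*b[0]["rect"][:2],60))
print(tri(rs) if len(rs)==2 else "")
print(ctrl.get_obs())
cv2.imwrite("pics/a.png",cv2.cvtColor(cv2.resize(np.vstack(ims),None,fx=.78,fy=.78),cv2.COLOR_RGB2BGR))
E
```

```text
side knob [(array([284.9, 207.9,   6.8,   3.9]), 0.54)]Traceback (most recent call last):
  File "<stdin>", line 9, in <module>
  File "h.py", line 13, in atz
    o,d=ray(c,u,v); return o+d*(z-o[2])/d[2]
                                        ~^^^
IndexError: invalid index to scalar variable.
```

```bash
sed -i 's/np.array(d\["rotation"\])$/R.from_rotvec(d["rotation"]).as_matrix() if np.size(d["rotation"])==3 else np.array(d["rotation"])/' h.py
python3 - <<'E'
from h import *
np.set_printoptions(precision=1,suppress=True)
ims=[];rs=[]
print(cams.get_image("side")["rotation"])
for n in ["side","top"]:
    c=cam(n);ims.append(c[0])
    for t in ["knob","clamp","section","leg","cups","jar"]:
        b=cams.boxes_of(n,t)[:2]
        print(n,t,[(np.array(x["rect"]),round(x["p"],2)) for x in b])
        if t=="knob" and b: rs.append(ray(c,*b[0]["rect"][:2])); print(atz(c,*b[0]["rect"][:2],84))
        if t=="clamp" and b and n=="top": print(atz(c,*b[0]["rect"][:2],60))
print(tri(rs) if len(rs)==2 else "")
print(ctrl.get_obs())
cv2.imwrite("pics/a.png",cv2.cvtColor(cv2.resize(np.vstack(ims),None,fx=.78,fy=.78),cv2.COLOR_RGB2BGR))
E
```

```text
[-1.   2.5 -1. ]
side knob [(array([284.4, 209. ,   4.9,   5.4]), 0.45)]
[489.4 -17.4  84. ]
side clamp [(array([355.5, 158.1,  16.7,  26.8]), 0.38)]
side section [(array([306.9, 202.8,  62.3,  44.5]), 0.73)]
side leg [(array([286.5, 218.4, 103. ,  76.4]), 0.82)]
side cups [(array([358.4, 156.4,  17.2,  21. ]), 0.67), (array([286.6, 218.4, 103.5,  76.9]), 0.65)]
side jar [(array([235.1, 191.6,  18.1,  27.8]), 0.8)]
top knob [(array([257.7, 231.9,   9.8,   8.1]), 0.67)]
[494.4 -13.9  84. ]
top clamp []
top section [(array([300.8, 237.7,  99.1,  20.3]), 0.78)]
top leg [(array([263.5, 236.4, 170.7,  31. ]), 0.67)]
top cups [(array([424.2, 224.9,  29.1,  20.1]), 0.57)]
top jar [(array([237.9, 160.4,  16.9,  27.9]), 0.72)]
(array([491.9, -15.7,  84.3]), [np.float64(3.023331371087354), np.float64(3.023331371087377)])
{'t': 0.85, 'qpos': array([-1.1,  0.4,  1.6, -0. ,  1.1, -0. ]), 'qvel': array([-0.,  0.,  0., -0.,  0.,  0.]), 'joint_torque': array([ -0. , -54.5, -27.4,   0.1,   0. ,   0. ]), 'ee_pos': array([ 269.5, -563.9,  193.9]), 'orientation': array([3.1, 0.7, 0. ]), 'ft_force': array([ 0.8,  0. , -0. ]), 'moment': array([ 0., -0.,  0.]), 'grasp_force': 0.0, 'width': 87.82163257263586}
```

View pics/a.png

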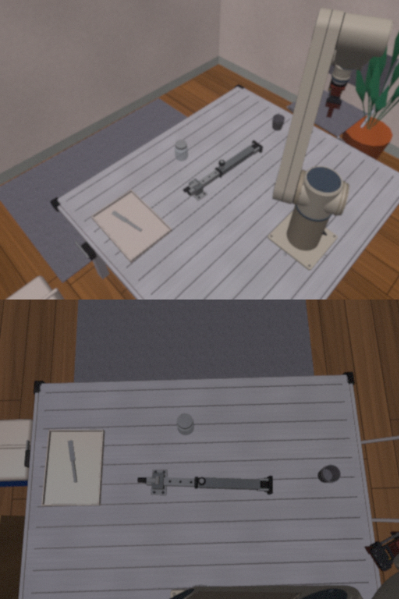

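```bash
cat > go.py <<'E'
import sys
from h import *
np.set_printoptions(precision=3,suppress=True)
o=ctrl.get_obs();Rm=R.from_rotvec(o["orientation"]).as_matrix()
def show(t):
    print("tool x",Rm[:,0],"y",Rm[:,1],"shift/25",Rm.T@(np.array(t,float)-o["ee_pos"])/25)
if len(sys.argv)>3: print(o["t"],o["ee_pos"]); show(list(map(float,sys.argv[1:4])))
E
python3 go.py 450 -80 240; python3 -c "
from h import *
d=cams.get_image('wrist');print(np.round(d['mount'],2),d['camera_matrix'])"
```

```text
0.85 [ 269.52  -563.908  193.908]
tool x [ 0.902  0.431 -0.   ] y [ 0.431 -0.902  0.   ] shift/25 [ 14.86  -14.351  -1.844]
[[   0.     -0.96   -0.28   75.16]
 [   1.      0.     -0.      0.99]
 [   0.     -0.28    0.96 -191.15]
 [   0.      0.      0.      1.  ]] [[333.35579047   0.         254.77797139]
 [  0.         333.35579047 192.82928144]
 [  0.           0.           1.        ]]
```

move_arm(
  steps=[
    [[0.9,-0.9,-0.2],0,0],
    [[0.9,-0.9,-0.2],0,0],
    [[0.9,-0.9,-0.2],0,0],
    [[0.9,-0.9,-0.2],0,0],
    [[0.9,-0.9,-0.2],0,0],
    [[0.9,-0.9,-0.2],0,0],
    [[0.9,-0.9,-0.2],0,0],
    [[0.9,-0.9,-0.2],0,0],
    [[0.9,-0.9,-0.2],0,0],
    [[0.9,-0.9,0],0,0],
    [[0.9,-0.9,0],0,0],
    [[0.9,-0.9,0],0,0],
    [[0.9,-0.9,0],0,0],
    [[0.9,-0.9,0],0,0],
    [[0.9,-0.9,0],0,0],
    [[0.9,-0.9,0],0,0],
    [[0,0,0],1,0],
    [[0,0,0],1,0],
    [[0,0,0],1,0],
    [[0,0,0],1,0],
  ],
)

```text
t: 2.57
ee_pos: [439.2, -83.4, 239.0]
orientation: [3.138, 0.147, 0.0]
ft_force: [-0.1, -0.0, -0.2]
width: 87.8
grasp_force: 0.0
```

move_arm(
  steps=[
    [[0,0,0],1,0],
    [[0,0,0],0,0],
    [[0,0,0],0,0],
  ],
)

```text
t: 2.82
ee_pos: [439.1, -83.8, 239.0]
orientation: [3.142, 0.019, 0.0]
ft_force: [-0.6, -0.4, 0.6]
width: 87.6
grasp_force: 0.0
```

```bash
cat > look.py <<'E'
from h import *
import sys,pickle
np.set_printoptions(precision=1,suppress=True)
c=cam("wrist")
out={}
for t in ["knob","clamp","section","leg"]:
    b=cams.cut_out("wrist",t)[:2]
    print(t,[(np.array(x["rect"]),round(x["p"],2)) for x in b])
    if b: out[t]=(b[0]["pixels"],b[0]["rect"])
if "knob" in out: print("knob at z84",atz(c,*out["knob"][1][:2],84))
pickle.dump((c,out),open(sys.argv[1]+".pkl","wb"))
cv2.imwrite(f"pics/{sys.argv[1]}.png",cv2.cvtColor(c[0],cv2.COLOR_RGB2BGR))
print(ctrl.get_obs()["t"],c[2])
E
python3 look.py w1; python3 go.py 492 -16 200
```

```text
knob [(array([187.9, 119.1,  33.8,  32.8]), 0.7)]
clamp [(array([220.5, 112.2, 439.4, 105.5]), 0.72)]
section [(array([304.9, 129.6, 262.7,  72.5]), 0.58)]
leg [(array([219.3, 113.8, 435.3, 103.5]), 0.9)]
knob at z84 [492.3 -16.2  84. ]
3.0667 [514.7 -83.9 430.1]
3.0667 [439.101 -83.915 238.888]
tool x [1.   0.01 0.  ] y [ 0.01 -1.    0.  ] shift/25 [ 2.144 -2.694  1.556]
```

View pics/w1.png

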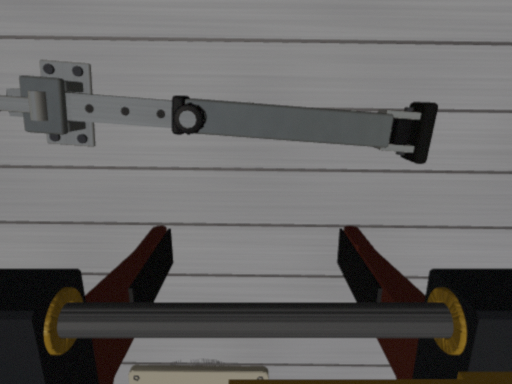

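The wrist view shows the knob at about (188,118), three free holes at (161,114), (125,111) and (89,108), and the clamp at (44,105). The foot is at the right, so the tube is tilted slightly in the image. I'll take a second view from nearer.

move_arm(
  steps=[
    [[0.4,-0.7,0.4],0,0],
    [[0.4,-0.7,0.4],0,0],
    [[0.4,-0.7,0.4],0,0],
    [[0.4,-0.6,0.4],0,0],
    [[0,0,0],0,0],
    [[0,0,0],0,0],
  ],
)

```text
t: 3.57
ee_pos: [478.1, -15.6, 198.4]
orientation: [3.141, 0.018, -0.002]
ft_force: [-0.2, -0.4, -0.4]
width: 88.0
grasp_force: 0.0
```

```bash
python3 look.py w2; python3 - <<'E'
from h import *
import pickle
np.set_printoptions(precision=2,suppress=True)
a=pickle.load(open("w1.pkl","rb"));b=pickle.load(open("w2.pkl","rb"))
if "knob" in a[1] and "knob" in b[1]: print(tri([ray(x[0],*x[1]["knob"][1][:2]) for x in (a,b)]))
h=[atz(a[0],u,v,44) for u,v in [(161,114),(125,111),(89,108)]]
print(h, "knob ref w1",[atz(a[0],188,118,94)])
d=h[2]-h[0];print(np.linalg.norm(d)/2,np.degrees(np.arctan2(-d[0],d[1])))
E
python3 go.py 492 -16 65
```

```text
knob [(array([257.1, 166.6,  38.4,  33.9]), 0.61)]
clamp [(array([259.7, 151.5, 504.2, 114.6]), 0.6)]
section [(array([372.8, 170.2, 275.9,  76.3]), 0.89)]
leg [(array([261.1, 151.9, 501.9, 113.4]), 0.86)]
knob at z84 [491.3 -18.6  84. ]
3.8167 [554.  -15.6 389.4]
(array([493.18, -18.35,  94.33]), [np.float64(0.239525185725809), np.float64(0.23952518572572307)])
[array([494.98,  21.75,  44.  ]), array([497.75,  62.07,  44.  ]), array([500.5 , 102.19,  44.  ])] knob ref w1 [array([494.02, -18.28,  94.  ])]
40.311500870295525 -3.931381685942267
3.8167 [478.415 -16.669 199.435]
tool x [1.    0.009 0.001] y [ 0.009 -1.     0.   ] shift/25 [ 0.539 -0.023  5.378]
```

View pics/w2.png

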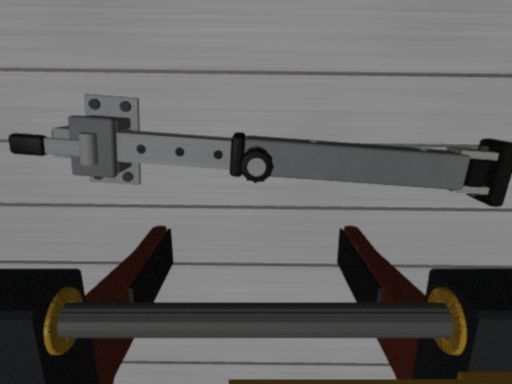

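The knob's top triangulates to (493, -18, 94), with 0.24 mm ray residual. The hole pitch measures 40.3 mm and the next hole is at (495, 22), all consistent with the task text. The leg heads 3.9° clockwise of +y. Next I'll align with it and descend.

move_arm(
  steps=[
    [[0,0,0],0.88,0],
    [[0.2,0.03,0.6],0,0],
    [[0.2,0,0.6],0,0],
    [[0.17,0,0.6],0,0],
    [[0,0,0.6],0,0],
    [[0,0,0.6],0,0],
    [[0,0,0.6],0,0],
    [[0,0,0],0,0],
    [[0,0,0],0,0],
  ],
)

```text
t: 4.57
ee_pos: [492.2, -18.1, 108.9]
orientation: [-3.14, 0.107, 0.002]
ft_force: [0.0, 0.2, 0.2]
width: 88.1
grasp_force: 0.0
```

```bash
python3 look.py w3;  python3 go.py 492.7 -18.4 64; python3 - <<'E'
from h import *
import pickle
c=pickle.load(open("w3.pkl","rb"))
print(tri([ray(x[0],*x[1]["knob"][1][:2]) for x in [pickle.load(open(f"w{i}.pkl","rb")) for i in (1,2,3)] if "knob" in x[1]]))
print(proj(c[0],[492.7,-18.4,94]))
E
```

```text
knob [(array([252.9, 211.1,  48.5,  53. ]), 0.98)]
clamp [(array([255.7, 180.6, 511.3, 111.8]), 0.59)]
section [(array([364.8, 195.7, 287.9,  81.4]), 0.57)]
leg [(array([255.7, 183.1, 509.8, 110.4]), 0.67)]
knob at z84 [492.7 -17.8  84. ]
4.8167 [567.8 -24.2 299.9]
4.8167 [493.309 -17.814 109.892]
tool x [ 0.998 -0.067  0.002] y [-0.067 -0.998 -0.   ] shift/25 [-0.026  0.025  1.836]
(array([492.78261542, -17.78849237,  87.41537276]), [np.float64(0.9472727394420499), np.float64(1.1053131453098446), np.float64(1.093770883911266)])
[253.67418769 216.13601908]
```

View pics/w3.png

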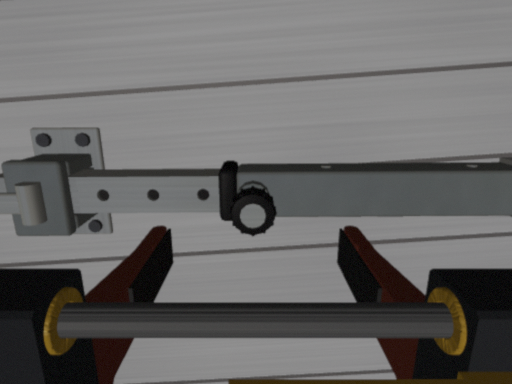

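The tube is now level in the picture and the knob is centred at (253,212), in line between the fingers. I'll descend and grip.

move_arm(
  steps=[
    [[0,0,0.6],0,0],
    [[0,0,0.6],0,0],
    [[0,0,0.6],0,0],
    [[0,0,0],0,0],
    [[0,0,0],0,0],
    [[0,0,0],0,1],
    [[0,0,0],0,1],
    [[0,0,0],0,1],
    [[0,0,0],0,1],
    [[0,0,0],0,1],
    [[0,0,0],0,1],
    [[0,0,0],0,1],
    [[0,0,0],0,1],
  ],
)

```text
t: 5.9
ee_pos: [492.7, -17.7, 63.9]
orientation: [-3.14, 0.106, -0.0]
ft_force: [-0.4, 0.5, -0.2]
width: 38.1
grasp_force: 0.0
```

move_arm(
  steps=[
    [[0,0,0],0,1],
    [[0,0,0],0,1],
    [[0,0,0],0,1],
    [[0,0,0],0,1],
    [[0,0,0],0,1],
    [[0,0,0],0,1],
  ],
)

```text
t: 6.4
ee_pos: [492.6, -17.7, 63.9]
orientation: [-3.14, 0.106, 0.0]
ft_force: [0.8, 1.5, -0.0]
width: 27.2
grasp_force: 30.0
```

move_arm(
  steps=[
    [[0,0,-0.1],0,1],
    [[0,0,-0.1],0,1],
    [[0,0,-0.1],0,1],
    [[0,0,-0.1],0,1],
    [[0,0,-0.08],0,1],
    [[0,0,0],0,1],
    [[0,0,0],0,1],
  ],
)

```text
t: 6.98
ee_pos: [493.0, -17.8, 76.5]
orientation: [3.14, -0.106, 0.001]
ft_force: [0.1, 0.7, -0.4]
width: 0.6
grasp_force: 0.0
```

```bash
python3 look.py w4; python3 -c "
from h import *
print(ctrl.grip_depth,ctrl.get_obs()['ee_pos'])
c=cam('side');i=c[0]
b=cams.boxes_of('side','knob');print(b[:1])
w=cv2.imread('pics/w4.png')
s=cv2.resize(cv2.cvtColor(i[140:260,210:370],cv2.COLOR_RGB2BGR),(512,384),interpolation=cv2.INTER_CUBIC)
cv2.imwrite('pics/w4b.png',cv2.resize(np.vstack([w,s]),None,fx=.78,fy=.78))"
```

```text
knob [(array([255.5, 231.2,  58.6,  56.9]), 0.94), (array([256.9, 221.4,  53.5,  48. ]), 0.35)]
clamp []
section [(array([364.5, 208.7, 289. ,  81.5]), 0.95), (array([255.1, 191.2, 510.1, 123.7]), 0.55)]
leg [(array([257.6, 195.1, 506.7, 123.5]), 0.72)]
knob at z84 [492.1 -19.1  84. ]
7.2333 [568.2 -23.8 267.7]
18.700000000000003 [492.5618967  -17.71001417  75.92647116]
[{'rect': [285.4, 208.9, 2.9, 3.5], 'p': 0.4}]
```

View pics/w4b.png

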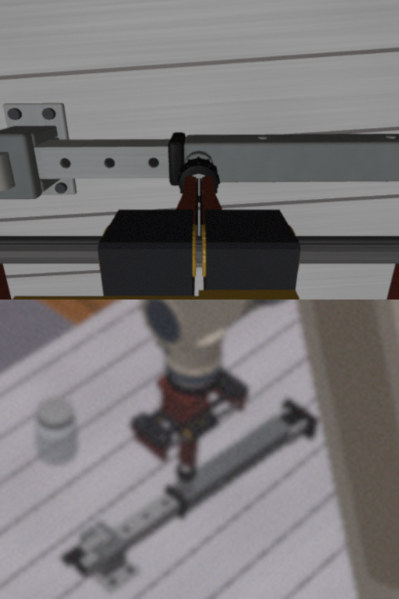

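```bash
python3 - <<'E'
from h import *
import pickle
np.set_printoptions(precision=1,suppress=True)
P=[pickle.load(open(f"w{i}.pkl","rb"))[0] for i in (1,2,3,4)]
print(tri([ray(P[0],188,118),ray(P[1],257,166.5),ray(P[2],253,212)]))
print("TCP px w4",proj(P[3],[492.6,-17.7,75.9]))
for z in (76,85,94): print(z,[proj(c,[492.7,-18,z]) for c in P])
w=lambda i:cv2.resize(cv2.imread(f'pics/w{i}.png')[150:290,170:340],(680,560)[:2],interpolation=cv2.INTER_CUBIC)
cv2.imwrite('pics/z.png',cv2.resize(np.hstack([w(3),w(4)]),(800,330)))
E
```

```text
(array([493.7, -18. ,  90.7]), [np.float64(0.4264251964416975), np.float64(0.9760779602821921), np.float64(0.7513606603140491)])
TCP px w4 [253.1 225.5]
76 [array([191.1, 118.3]), array([256.5, 163.4]), array([253.2, 207.4]), array([253.6, 225.4])]
85 [array([189.5, 118.8]), array([256.5, 165.3]), array([253.1, 211.6]), array([253.5, 231. ])]
94 [array([187.8, 119.4]), array([256.6, 167.3]), array([253.1, 216.2]), array([253.4, 237.2])]
```

View pics/z.png

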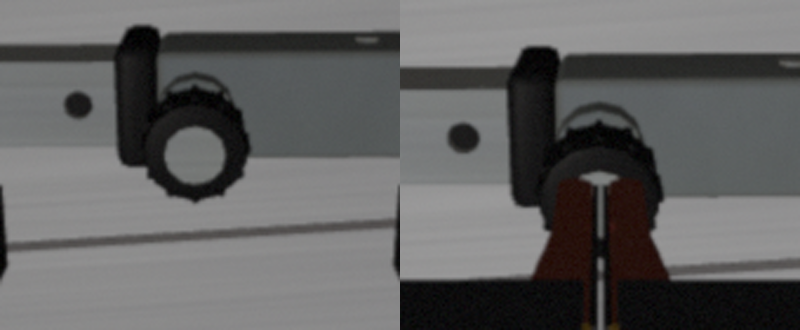

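The fingers slid off over the top of the knob. In the close-up, the shut fingertips at row 226 cover the knob cap, whose centre is near row 237. So the visible tips end well behind the nominal TCP: at a TCP height of 76 they are at about z 94. That means I gripped only the top edge, so I'll open, go lower in small checked steps and grip again.

move_arm(
  steps=[
    [[0,0,-0.4],0,0],
    [[0,0,-0.2],0,0],
    [[0,0,0],0,0],
    [[0,0,0],0,0],
    [[0,0,0],0,0],
    [[0,0,0],0,0],
    [[0,0,0],0,0],
    [[0,0,0],0,0],
    [[0,0,0],0,0],
    [[0,0,0],0,0],
    [[0,0,0],0,0],
    [[0,0,0],0,0],
    [[0,0,0.5],0,0],
    [[0,0,0.5],0,0],
    [[0,0,0],0,0],
  ],
)

```text
t: 8.58
ee_pos: [491.3, -17.6, 64.3]
orientation: [-3.14, 0.106, 0.005]
ft_force: [-0.0, 0.7, -0.4]
width: 87.8
grasp_force: 0.0
```

```bash
python3 look.py w5;  python3 go.py 492.7 -18.2 48; python3 - <<'E'
from h import *
i=cv2.imread("pics/w5.png")
c=cam('top');s=cv2.cvtColor(cv2.resize(c[0][190:270,205:305],(640,512)),cv2.COLOR_RGB2BGR)
cv2.imwrite('pics/y.png',cv2.resize(i,(768,576)))
E
```

```text
knob [(array([255.9, 236.8,  62.2,  63.4]), 0.82)]
clamp [(array([255. , 197.9, 510. , 136.9]), 0.88)]
section [(array([362.6, 218.8, 290.4,  99.8]), 0.93)]
leg [(array([257.2, 198.4, 509.6, 136.9]), 0.75)]
knob at z84 [492.2 -19.3  84. ]
8.8333 [567.3 -23.6 255.3]
8.8333 [493.092 -17.703  66.464]
tool x [ 0.998 -0.067  0.001] y [-0.067 -0.998 -0.   ] shift/25 [-0.015  0.021  0.739]
```

View pics/y.png

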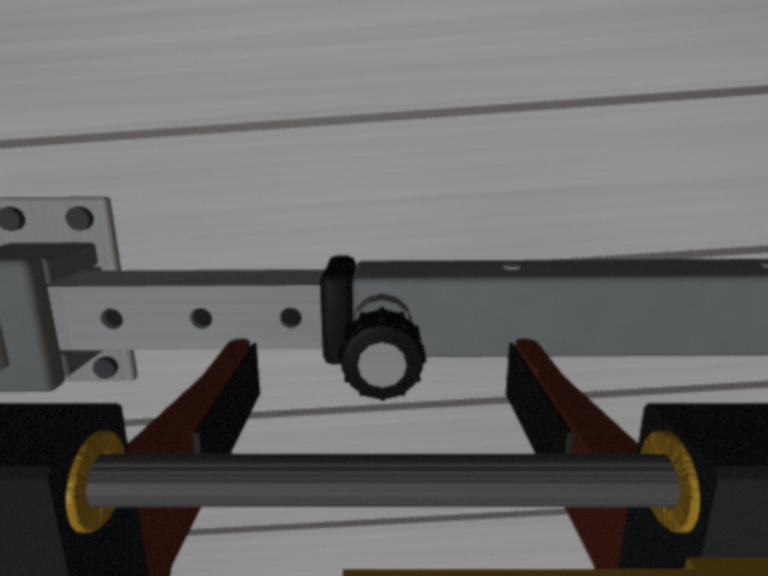

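The knob is centred between the pads at (255,243) in camera pixels. From the pad gap, the visible tips are at about knob-top height, so I need to go roughly 18 mm lower.

move_arm(
  steps=[
    [[0,0,0.2],0,0],
    [[0,0,0.2],0,0],
    [[0,0,0.15],0,0],
    [[0,0,0],0,0],
    [[0,0,0],0,0],
    [[0,0,0],0,0],
  ],
)

```text
t: 9.38
ee_pos: [492.6, -17.7, 52.0]
orientation: [-3.14, 0.106, 0.001]
ft_force: [0.3, -0.0, 0.8]
width: 87.8
grasp_force: 0.0
```

move_arm(
  steps=[
    [[0,0,0.1],0,0],
    [[0,0,0.1],0,0],
    [[0,0,0],0,0],
    [[0,0,0],0,0],
  ],
)

```text
t: 9.72
ee_pos: [492.5, -17.7, 47.0]
orientation: [-3.14, 0.106, 0.001]
ft_force: [-0.9, -0.5, 0.1]
width: 88.2
grasp_force: 0.0
```

move_arm(
  steps=[
    [[0,0,0],0,1],
    [[0,0,0],0,1],
    [[0,0,0],0,1],
    [[0,0,0],0,1],
    [[0,0,0],0,1],
    [[0,0,0],0,1],
    [[0,0,0],0,1],
    [[0,0,0],0,1],
    [[0,0,0],0,1],
    [[0,0,0],0,1],
    [[0,0,0],0,1],
    [[0,0,0],0,1],
    [[0,0,0],0,1],
    [[0,0,0],0,1],
  ],
)

```text
t: 10.88
ee_pos: [492.6, -17.6, 47.2]
orientation: [-3.14, 0.106, -0.0]
ft_force: [-0.1, 1.6, 1.1]
width: 29.6
grasp_force: 30.0
```

move_arm(
  steps=[
    [[0,0,-0.08],0,1],
    [[0,0,-0.08],0,1],
    [[0,0,0],0,1],
    [[0,0,0],0,1],
  ],
)

```text
t: 11.22
ee_pos: [492.5, -17.6, 50.9]
orientation: [-3.14, 0.106, 0.0]
ft_force: [2.5, 1.5, -9.1]
width: 29.2
grasp_force: 30.0
```

The knob is held: the width is 29.6 and the spring force is about 9 N at 4 mm of lift. Next I'll lift to about 12 mm.

move_arm(
  steps=[
    [[0,0,-0.1],0,1],
    [[0,0,-0.1],0,1],
    [[0,0,-0.12],0,1],
    [[0,0,0],0,1],
    [[0,0,0],0,1],
  ],
)

```text
t: 11.63
ee_pos: [492.5, -17.6, 59.2]
orientation: [-3.14, 0.106, 0.0]
ft_force: [2.6, 1.8, -11.7]
width: 29.3
grasp_force: 30.0
```

move_arm(
  steps=[
    [[0,-0.2,0],0,1],
    [[0,-0.2,0],0,1],
    [[0,-0.2,0],0,1],
    [[0,-0.2,0],0,1],
    [[0,-0.2,0],0,1],
    [[0,-0.2,0],0,1],
    [[0,-0.2,0],0,1],
    [[0,-0.2,0],0,1],
    [[0,0,0],0,1],
    [[0,0,0],0,1],
    [[0,0,0],0,1],
  ],
)

```text
t: 12.55
ee_pos: [495.1, 22.7, 59.0]
orientation: [-3.139, 0.106, 0.001]
ft_force: [1.7, 2.9, -13.3]
width: 29.0
grasp_force: 30.0
```

```bash
python3 - <<'E'
from h import *
o=ctrl.get_obs();print(o["t"],o["ee_pos"],o["ft_force"],o["width"])
d=np.array([.0687,.9976]);print((o["ee_pos"][:2]-[492.55,-17.63])@d)
E
python3 look.py w6
```

```text
12.55 [495.05162457  22.74987683  59.03020699] [  1.6857247    2.92087812 -13.28679877] 28.98338056244779
40.4548267314674
knob [(array([255.8, 253. ,  61. ,  67.6]), 0.87)]
clamp [(array([256. , 208.8, 512. , 152.4]), 0.95)]
section [(array([363.4, 231.7, 292.1, 114.8]), 0.87)]
leg [(array([257.8, 210.1, 508.5, 154.1]), 0.61)]
knob at z84 [488.6  21.6  84. ]
12.8 [570.6  16.6 250.1]
```

View pics/w6.png

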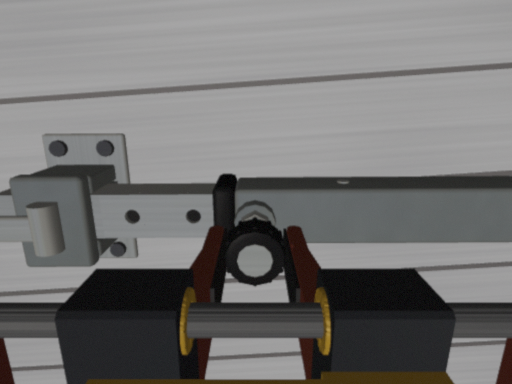

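The section followed the knob; two free holes remain at (132,216) and (193,216), so the pin is above the next hole. I'll lower it.

move_arm(
  steps=[
    [[0,0,0.1],0,1],
    [[0,0,0.1],0,1],
    [[0,0,0.1],0,1],
    [[0,0,0.1],0,1],
    [[0,0,0.06],0,1],
    [[0,0,0],0,1],
    [[0,0,0],0,1],
    [[0,0,0],0,1],
  ],
)

```text
t: 13.47
ee_pos: [495.1, 22.2, 47.6]
orientation: [3.14, -0.106, -0.001]
ft_force: [-1.7, 2.4, -8.2]
width: 29.7
grasp_force: 30.0
```

move_arm(
  steps=[
    [[0,0,0.03],0,1],
    [[0,0,0],0,1],
    [[0,0,0],0,1],
    [[0,0,0],0,1],
  ],
)

```text
t: 13.8
ee_pos: [495.3, 22.2, 47.2]
orientation: [3.14, -0.106, -0.0]
ft_force: [-4.1, 1.5, -0.9]
width: 29.6
grasp_force: 30.0
```

move_arm(
  steps=[
    [[0,0,0.02],0,1],
    [[0,0,0],0,1],
    [[0,0,0],0,1],
    [[0,0,0],0,1],
    [[0,0,0],0,1],
    [[0,0,0],0,1],
  ],
)

```text
t: 14.3
ee_pos: [495.4, 22.2, 47.1]
orientation: [3.14, -0.106, 0.0]
ft_force: [-5.1, 1.7, 6.4]
width: 29.5
grasp_force: 30.0
```

```bash
python3 look.py w7; python3 - <<'E'
from h import *
import pickle
c,o=pickle.load(open("w7.pkl","rb"))
s=ctrl.get_obs();print(s["ee_pos"],s["ft_force"],s["qvel"],s["width"])
for n in ([495,21.75,44],[497.75,62,44],[500.5,102.2,44]): print(proj(c,n))
E
```

```text
knob [(array([255.8, 252.7,  60.5,  71. ]), 0.83)]
clamp [(array([256. , 211.1, 512. , 152.6]), 0.85)]
section [(array([361.4, 231.6, 296.3, 115.1]), 0.81)]
leg [(array([257.5, 212.8, 509. , 153. ]), 0.81)]
knob at z84 [495.   20.7  84. ]
14.55 [570.7  16.2 238.3]
[495.34146518  22.21486914  47.08728207] [-5.83506802  1.346218    6.29318786] [-5.32541930e-04 -1.86115451e-04  6.59145927e-04  5.65888867e-05
 -9.22931765e-04 -3.09514193e-04] 29.455171619743194
[253.97818384 223.96732141]
[189.21274479 223.85872414]
[124.51433224 223.74512081]
```

View pics/w7.png

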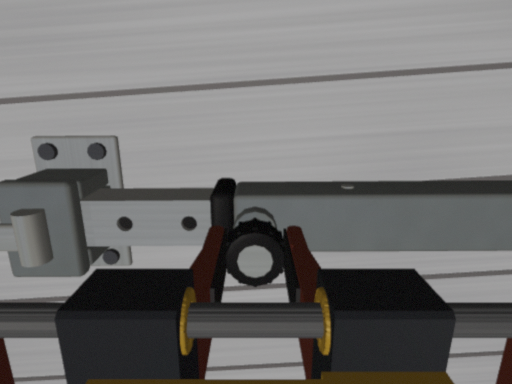

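The pin is home in the next hole. The TCP height is 47.1, against 47.2 at the first hole, and the stop takes a light 6 N press. The two remaining holes are where predicted, at (124,223) and (189,223), and the arm is still with the knob held, so I'm handing in.

```bash
python3 -c "
from h import *
print(ctrl.close_job())"
```

```text
the job is handed in; nothing more can be done
None
```

The foot section is one hole further in, with the pin home in the next hole and the knob still held and everything still; I handed the job in at about 14.6 s of the 37 s, after a first grip that slipped off the knob and was redone lower.

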